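Gauge a plywood pattern and hang it on the carousel's free hook

TASK

First turn the pattern carousel, by pushing it round, until its empty hook stands over the pointer on the base. Then slide the loose plywood pattern, flat on the bench and round nose first, right through under the steel thickness gauge until its tail is clear on the other side. Finally hang the pattern by its hole on that empty hook, left hanging still with the hook still over the pointer, and do not disturb the glue bottle, the screw tray or the wood offcut.

Things in the scene. Friction and masses are not known exactly. Their poses are not given: they have to be found in the camera images.
- stand: Fixed steel stand of the carousel: round base 200 mm across, 12 mm thick, a 22 mm post, and a bar-shaped pointer 14 mm wide that sticks out 40 mm beyond the rim at the front (along its -x axis, roughly towards the robot). Origin at the centre of the base's underside, on the carousel's axis; z up.
- carousel (a joint): Turn of the carousel about the stand's vertical axis, rad, anticlockwise from above positive. At 0 the empty hook stands exactly over the pointer; it starts at 0.7 to 1.8, so the way back is clockwise. Stops at -0.7 and 3.0. Stiff bearing: about 2.5 N at a hook turns it; it stays where it is left.
- hub_top (a point): Top centre of the turning hub, 230 mm above the bench. The hub is 48 mm across and carries four equal hooks 90 degrees apart. Three have plywood patterns clipped on for good, 70 mm from the axis, square to their arms, 34 to 70 mm wide, 12 mm thick, up to 210 mm and down to 45 mm above the bench; the fourth is empty. Its -x axis points along the empty hook.
- hook_seat (a point): Point on the axis of the empty hook's level arm, 68 mm from the carousel's axis, 200 mm above the bench, where the pattern is to hang. -x points outwards along the arm, z up. The hook is a 10 mm round steel bar: level out to 85 mm from the axis, then bent upwards, at 60 degrees above level and still outwards, for 36 mm.
- hook_tip (a point): End of the empty hook's upturned part (centre of its rounded 10 mm end), 103 mm from the carousel's axis, 231.2 mm above the bench; the metal ends 5 mm beyond. Same axes as hook_seat.
- gauge: Fixed low steel bridge (thickness gauge). Its passage runs along its own x and is 56 mm wide, 22 mm high, 20 mm long; the bridge is 100 mm wide, 38 mm high, with bolted feet 36 mm long and 5 mm high reaching 66 mm to either side. Fingers do not fit under it. Origin on the bench in mid-passage. The pattern goes through towards +x (roughly to the robot's left).
- pattern: Loose plywood pattern 160 x 50 x 18 mm, about 0.1 kg, lying flat before the gauge, nose 25 to 55 mm short of the gauge's centre, roughly in line. Origin at the middle of its underside; +x to the round nose (80 mm, 25 mm radius), -x to the square tail (80 mm), z up. Its sides are parallel but for the nose, so it can be gripped across its 50 mm width.
- hole (a point): Centre of the pattern's hanging hole, at half thickness: 18 mm through hole on the centre line, 62 mm from the origin towards the tail (18 mm from the tail end). Axes as the pattern's.
- nose (a point): Tip of the pattern's round nose at half thickness, 80 mm from the origin.
- glue: Bystander: white glue bottle 60 mm across, 150 mm high, standing. Origin at the centre of its base.
- screws: Bystander: grey open tray 110 x 90 x 45 mm. Origin at the centre of its underside.
- offcut: Bystander: wood block 120 x 60 x 40 mm. Origin at the centre of its underside.
Things that resemble listed ones, but are neither listed nor needed, are in the scene too. Of the things shaped like the pattern, the plywood one is meant. Several things have the shape of the stand; the one meant has the colours described above.

How it is judged (in metres and radians):
On the way, in this order (a step that is already met when the one before it is completed fails the run):
1. the empty hook stands over the pointer (within 0.2 rad), the carousel at rest (value of joint carousel between -0.2 and 0.2 rad and velocity of joint carousel between -0.1 and 0.1 rad/s), for 0.2 s.
2. the pattern is half way under the gauge, nose first and flat on the bench (height (world z) of pattern below 0.008 m and angle between pattern's own z axis and vertical below 0.12 rad and x of pattern in the frame of gauge between -0.05 and 0.06 m and y of pattern in the frame of gauge between -0.012 and 0.012 m and x of nose in the frame of gauge above 0.03 m), for 0.05 s.
3. the pattern is through: its tail is clear of the gauge on the far side (middle 92 to 200 mm past the gauge's centre), still flat on the bench (height (world z) of pattern below 0.008 m and angle between pattern's own z axis and vertical below 0.12 rad and x of pattern in the frame of gauge between 0.092 and 0.2 m and y of pattern in the frame of gauge between -0.06 and 0.06 m), for 0.1 s.
At the end, for the whole second after the job is handed in: The pattern hangs at rest by its hole on the empty hook, nose down (nose under 75 mm above the bench); hole within 12 mm sideways, 14 mm in height and 45 mm along the arm of hook_seat; hook within 0.2 rad of the pointer; bystanders moved under 30 mm (value of joint carousel between -0.2 and 0.2 rad and velocity of joint carousel between -0.05 and 0.05 rad/s and x of hole in the frame of hook_seat between -0.045 and 0.045 m and y of hole in the frame of hook_seat between -0.012 and 0.012 m and z of hole in the frame of hook_seat between -0.014 and 0.014 m and height (world z) of nose below 0.075 m and linear speed of pattern below 0.08 m/s and angular speed of pattern below 0.8 rad/s and distance of each of glue, screws, offcut from where it was at the start of the episode below 0.03 m); the robot touches nothing.
It fails at once if a bystander is shoved more than 30 mm or tipped (distance of any of glue, screws, offcut from where it was at the start of the episode above 0.03 m or angle between any of glue, screws, offcut's own z axis and vertical above 0.4 rad).
It also fails if it takes over 72 s, if anything falls off the work surface, if the arm or the gripper's body presses on something with over 40 N, if the wrist force passes 120 N, or if a joint passes its speed limit or range.

ROBOT

A 6-joint arm with a two-finger parallel gripper is mounted at the origin on the work surface. World frame = base frame: x ahead of the robot, y to its left, z up, the work surface at z = 0. Lengths are in mm, angles in rad, forces in N, time in s.
With the tool pointing down it reaches from about 275 to 750 mm from the base axis. Payload 10.2 kg.
Tool frame: the origin (TCP) lies where the fingers leave the gripper's body, on its centre line; the fingertips stand 73 mm ahead of it and the grasp point (between the pads) lies 54 mm ahead of it; z points along the fingers, y is the line along which they close (so a half turn about z gives the same grasp; the last joint's range is limited). The gripper opens to 85 mm and grips with 20 to 120 N. Pads are 22 mm wide; open, the fingers measure 114 mm over their backs; the gripper's body (76 mm by 85 mm) begins 54 mm behind the grasp point. The pads swing forward as they close: fully open they stand 13 mm farther back than shut.
Start: joints at [1.123, 0.313, 1.498, -0, 1.331, -0.223], TCP at [117.041, 511.794, 303.894] pointing down, gripper open.
Joint ranges: [-2.94, 2.94], [-0.97, 2.17], [0.19, 2.56], [-1.23, 4.37], [0.02, 3.11], [-2.88, 2.88]. Speed limits (rad/s): [2.39, 2.39, 3.01, 3.14, 3.14, 3.14].

INTERFACE

Orientations are given as a unit quaternion [w, x, y, z].
In Python, from rig import ctrl gives the robot as it stands.
- The arm moves only by the shell command python3 -m creep 'ROWS' [OPENING] [FORCE]. ROWS is JSON, a list that holds one entry, the list of rows, each a list of 6 numbers: the shift along the world's x, y, z in units of 25 mm (1.0 is 25 mm), then the turn, a rotation vector about the world's x, y, z in units of 5 degrees (1.0 is 5 degrees). In form: [[[x, y, z, ax, ay, az], ...]]. A call has 1 to 20 rows; each row is the pose to reach, as a shift and turn from the pose commanded when the call began; what a row does not reach only later rows make up. A row lasts 1/12 s, in which the tool goes at most 41.7 mm and 7.16 degrees, less where a joint would pass 70% of its speed; a pose out of reach is approached as far as the arm can. A call with a gripper value outside its range is refused whole. OPENING is the finger opening in mm, from 0 to 85.4, set as the call begins (- or left out, the last holds). The fingers move at their own pace and stop on an object; FORCE is the grip in N (left out, the last holds). Time passes only in rows, so rows that repeat a pose let the fingers close. It gives the time, the measured TCP pose, the force, the opening and the grip force at its end, in the units of the state.
- ctrl.sense(): the state, without advancing time (a new reading comes with each control period).
- ctrl.capture(name): name is "scene" or "top" or "wrist"; returns a dict with "image" (420x560x3 uint8, red, green, blue), "fx", "fy", "cx", "cy" (pixels), "k1" (the pictures are not rectified: a ray, as slopes to the right and down, at radius r is drawn at 1 + k1 r^2 times it, then the intrinsics apply), "R" (3x3) and "t" (3): a world point X has camera coordinates R X + t. Camera axes: x right, y down, z forward; pixel columns grow to the right and rows downward; lengths in mm; the calibration is good to about 2 mm. A picture is of the moment at which its call begins. There is no depth.
- ctrl.finish_job(): hands the job in; it is judged then, once.
The state is a dict: "time_s": time; "joints": joint angles; "dq": joint speeds; "tau": joint torques, N m; "eef_pos": TCP position; "ee_rot": TCP orientation; "force": force on the tool from outside, world axes, zero at the start; "wrist_torque": the same for the moment, N m; "grip_width": opening from 0.0 (shut) to 1.0 (fully open); "grip_force": force on a finger pad.
Only numpy, scipy, OpenCV 4.12 (cv2) and the standard library are available. Lean on these libraries where they do the work, as an engineer would, in place of code of your own. Each camera call takes 0.05 s, during which the arm holds its last target. There are 200 camera calls.

## Working session

There is one attempt and no reset: what is moved stays moved. The work goes in short steps, Python scripts to look and compute and a shell command to move; the robot and the scene stay as the last step left them, time stands still between calls to the robot, and variables do not carry over. Pictures are saved under pics/ and viewed, at most 10 in all, crops included, and the job is handed in when it is done.

```bash
ls; mkdir -p pics
cat > h.py <<'E'
import numpy as np, cv2, pickle
from rig import ctrl
def cap(n,f):
    c=ctrl.capture(n); pickle.dump(c,open(f'pics/{f}.pkl','wb')); cv2.imwrite(f'pics/{f}.png',c['image'][:,:,::-1]); return c
def load(f): return pickle.load(open(f'pics/{f}.pkl','rb'))
def ray(c,u,v):
    K=np.array([[c['fx'],0,c['cx']],[0,c['fy'],c['cy']],[0,0,1]],float)
    p=cv2.undistortPoints(np.array([[[u,v]]],float),K,np.array([c['k1'],0,0,0],float))[0,0]
    R=np.array(c['R']);t=np.array(c['t'])
    return -R.T@t, R.T@np.array([p[0],p[1],1])
def at(c,u,v,z):
    o,d=ray(c,u,v); return o+d*(z-o[2])/d[2]
def proj(c,X):
    R=np.array(c['R']);t=np.array(c['t']);p=R@np.array(X,float)+t;x,y=p[:2]/p[2];s=1+c['k1']*(x*x+y*y)
    return np.round([c['fx']*x*s+c['cx'],c['fy']*y*s+c['cy']],1)
def crop(f,x0,y0,x1,y1,k,out):
    im=cv2.imread(f'pics/{f}.png')[y0:y1,x0:x1]; cv2.imwrite(f'pics/{out}.png',cv2.resize(im,None,fx=k,fy=k,interpolation=cv2.INTER_CUBIC))
E
python3 - <<'E'
from h import *
a=cap('top','t0');b=cap('scene','s0')
for c in (a,b): print(c['fx'],c['k1'],ray(c,280,210))
im=np.hstack([a['image'],b['image']]);print(ctrl.sense())
E
```

```text
pics
440.0792662124669 -0.006894644765707673 (array([ 3.92758541e+02, -1.48209153e+00,  1.48266429e+03]), array([ 0.10005329,  0.03553847, -0.99449162]))
468.9208744561236 -0.16422164029693348 (array([ 973.94183215,  648.36246958, 1446.92878367]), array([-0.28344222, -0.43916991, -0.85262765]))
{'time_s': 0.1, 'joints': array([ 1.12262104e+00,  3.13420922e-01,  1.49838276e+00, -5.27630099e-05,
        1.33102987e+00, -2.23364145e-01]), 'dq': array([-0.00015973, -0.00062809, -0.00258909,  0.00270398,  0.00061113,
        0.00151541]), 'tau': array([ 2.36084052e-03, -4.12894428e+01, -2.60144860e+01, -1.45451913e-04,
        2.94832047e-03, -2.50543927e-06]), 'eef_pos': array([116.96644173, 511.64149321, 303.37035615]), 'ee_rot': array([-1.80244102e-04,  1.12162750e-01,  9.93689656e-01, -5.94245924e-04]), 'force': array([ 0.42968799,  1.53590364, -0.59417606]), 'wrist_torque': array([-0.04363062, -0.0220621 , -0.01724874]), 'grip_force': 0.0, 'grip_width': 0.9998254492576254}
```

View pics/t0.png

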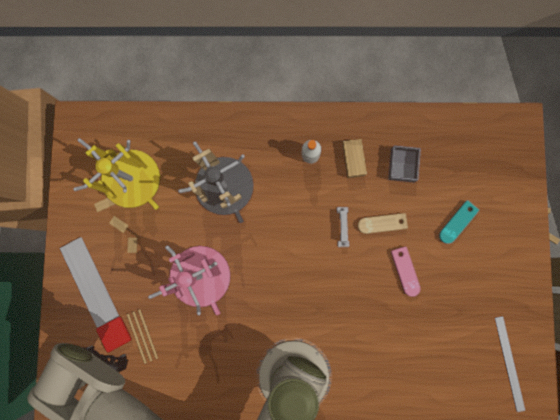

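View pics/s0.png

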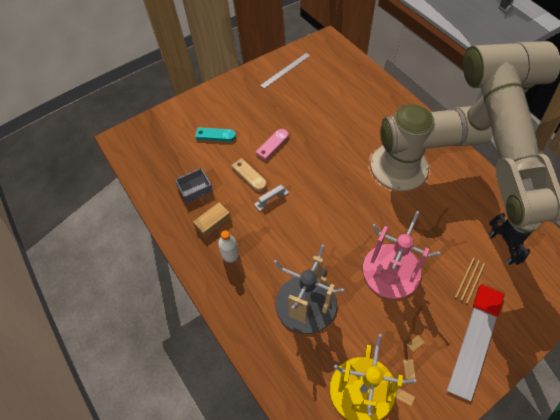

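The top view shows three stands: yellow (130,178), grey steel (225,186) and pink (200,277). The grey one with plywood patterns fits the description. There are three pattern shapes: plywood (383,223), teal (460,222) and pink (406,272), and the plywood one is meant. The gauge is at (344,228), the glue at (311,152), the offcut at (355,157) and the tray at (405,163). I'll confirm this in one composite crop.

Run:
```python
from h import *
a=cv2.imread('pics/t0.png');b=cv2.imread('pics/s0.png')
r=lambda im,k:cv2.resize(im,None,fx=k,fy=k,interpolation=cv2.INTER_CUBIC)
A=r(a[135:235,175:275],4);B=r(b[240:340,265:365],4);C=r(a[200:250,325:425],4)
D=r(b[150:200,225:325],4)
cv2.imwrite('pics/c0.png',np.vstack([np.hstack([A,B]),np.hstack([C,D])]))
```

```text
(no output)
```

View pics/c0.png

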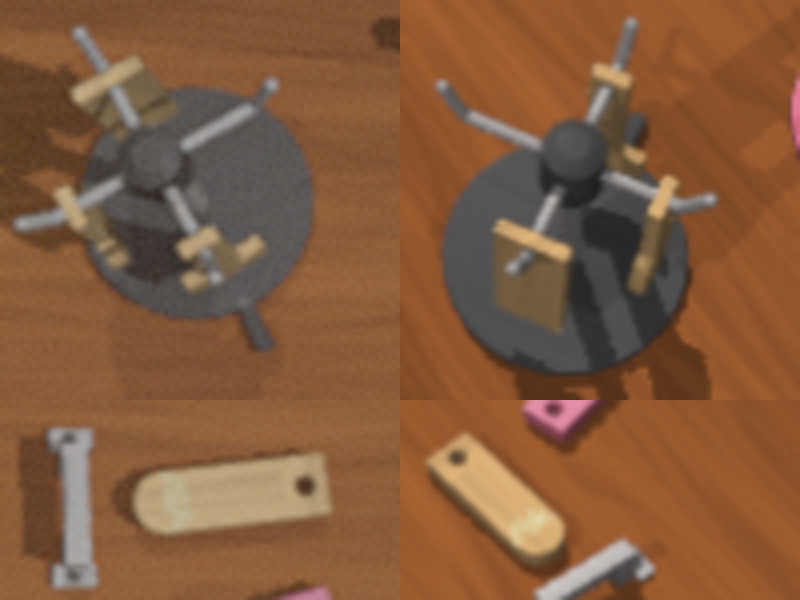

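The crop confirms the grey steel stand and the plywood pattern. In full top-image pixels, the empty hook's tip is at (242.8,156.8), the hub at (213,175) and the pointer tip at (240.5,221). Now I'll turn these into positions.

Run:
```python
from h import *
a=load('t0');b=load('s0')
P=lambda x,y,z,ox=175,oy=135:at(a,ox+x/4-.4,oy+y/4-.4,z)
S=lambda x,y,z:at(b,265+(x-400)/4-.4,240+y/4-.4,z)
np.set_printoptions(precision=1,suppress=True)
print('base',P(199,203,12),S(565,258,12)); print('hub',P(152,160,230),S(573,150,230)); print('tip',P(271,87,231),S(442,87,231)); print('ptr',P(262,345,6),)
for n,(x,y,z) in dict(nose=(134,502,18),tailc1=(324,455,18),tailc2=(330,514,18),hole=(306,486,18),g1=(72,440,38),g2=(78,575,38),f1a=(48,430,5),f1b=(92,430,5),f2a=(55,585,5),f2b=(97,585,5)).items(): print(n,P(x,y-400,z,325,200))
print('glue',at(a,311,146,150),'off',at(a,355,157,40),'tray',at(a,405,163,30))
```

```text
base [622.8 240.9  12. ] [629.7 249.6  12. ]
hub [619.9 239.9 230. ] [630.4 248.6 230. ]
tip [674.1 154.7 231. ] [678.5 155.9 231. ]
ptr [503.2 185.4   6. ]
nose [ 492.3 -209.6   18. ]
tailc1 [ 533.1 -367.5   18. ]
tailc2 [ 484.  -371.6   18. ]
hole [ 507.1 -352.1   18. ]
g1 [ 541.5 -156.1   38. ]
g2 [ 430.7 -160.8   38. ]
f1a [ 553.2 -139.4    5. ]
f1b [ 553.5 -176.4    5. ]
f2a [ 423.  -145.3    5. ]
f2b [ 423.4 -180.3    5. ]
glue [726.5 -47.  150. ] off [ 717.7 -197.3   40. ] tray [ 700.9 -365.3   30. ]
```

```bash
python3 -m creep '[[[0,0,1.4,0,0,0],[1,-0.6,1.4,0,0,-1],[23.1,-12.5,1.4,0,0,-15],[23.1,-12.5,1.4,0,0,-15],[23.1,-12.5,1.4,0,0,-15],[23.1,-12.5,1.4,0,0,-15],[23.1,-12.5,1.4,0,0,-15],[23.1,-12.5,1.4,0,0,-15],[23.1,-12.5,1.4,0,0,-15],[23.1,-12.5,1.4,0,0,-15],[23.1,-12.5,1.4,0,0,-15],[23.1,-12.5,1.4,0,0,-15],[23.1,-12.5,1.4,0,0,-15],[23.1,-12.5,1.4,0,0,-15],[23.1,-12.5,1.4,0,0,-15],[23.1,-12.5,1.4,0,0,-15],[23.1,-12.5,1.4,0,0,-15],[23.1,-12.5,1.4,0,0,-15],[23.1,-12.5,1.4,0,0,-15],[23.1,-12.5,1.4,0,0,-15]]]' 0 60; python3 -c "
from h import *
print(ctrl.sense()['joints'].round(3))"
```

```text
time_s: 1.77
eef_pos: [694.3, 199.5, 338.2]
ee_rot: [-0.001, 0.694, 0.72, -0.0]
force: [-0.7, 0.7, 0.1]
grip_width: 0.001
grip_force: 0.0
[0.118 0.797 0.643 0.    1.702 0.081]
```

```bash
python3 -m creep '[[[0,0,-1.6,0,0,0],[0,0,-3.2,0,0,0],[0,0,-3.2,0,0,0],[-0.24,-0.39,-3.2,0,0,0],[-0.64,-0.8,-3.2,0,0,0],[-1.12,-1.12,-3.2,0,0,0],[-1.64,-1.37,-3.2,0,0,0],[-2.2,-1.52,-3.2,0,0,0],[-2.77,-1.57,-3.2,0,0,0],[-3.35,-1.52,-3.2,0,0,0],[-3.9,-1.37,-3.2,0,0,0],[-4.42,-1.12,-3.2,0,0,0],[-4.67,-0.97,-3.2,0,0,0],[-4.9,-0.8,-3.2,0,0,0],[-5.1,-0.62,-3.2,0,0,0],[-5.2,-0.51,-3.2,0,0,0],[-5.2,-0.51,-3.2,0,0,0]]]'
python3 - <<'E'
from h import *
cap('top','t1');cap('scene','s1')
a=cv2.imread('pics/t1.png');b=cv2.imread('pics/s1.png')
r=lambda im,k:cv2.resize(im,None,fx=k,fy=k,interpolation=cv2.INTER_CUBIC)
cv2.imwrite('pics/c1.png',np.hstack([r(a[135:260,175:275],4),r(b[225:350,265:365],4)]))
E
```

```text
time_s: 3.18
eef_pos: [565.3, 187.9, 263.0]
ee_rot: [0.002, 0.693, 0.72, 0.003]
force: [4.6, 3.6, 7.5]
grip_width: -0.003
grip_force: 5.1
```

View pics/c1.png

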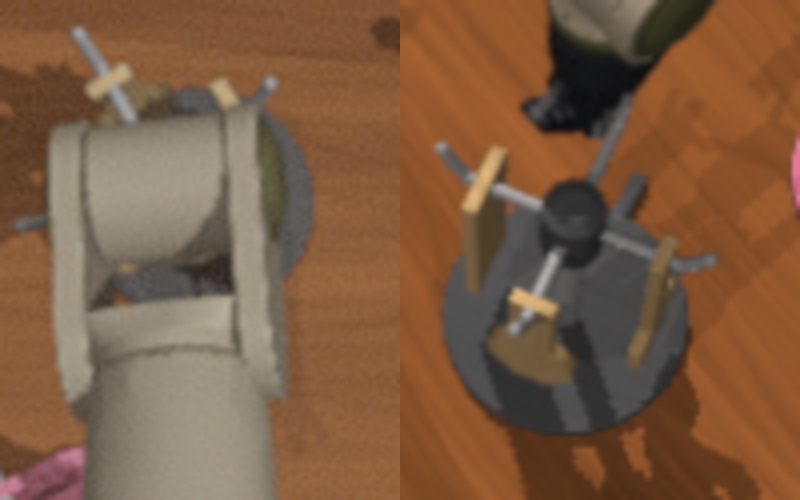

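The carousel has turned by about 90°: its arms are back on the old 4-fold places and the empty hook is near the pointer, with its tip at scene crop (628,95). I'll compute the angle still to go.

Run:
```python
from h import *
a=load('t1');b=load('s1')
np.set_printoptions(precision=1,suppress=True)
S=lambda x,y,z:at(b,265+(x-400)/4-.4,225+y/4-.4,z)
T=lambda x,y,z:at(a,175+x/4-.4,135+y/4-.4,z)
hub=S(574,210,230);base=S(566,318,12)
print(hub,base)
for n,p,c in(('hook',S(629,97,231),hub),('ptr tip',S(637,177,12),base),('other tip',S(440,147,231),hub),('opp',S(513,330,231),hub),('left',S(712,260,231),hub)):
    d=p-c;print(n,p,np.hypot(*d[:2]),np.degrees(np.arctan2(d[1],d[0])))
A=np.array([625,243.])
for n,p in(('toptip R',T(271,84,231)),('toptip L',T(78,34,231)),('lowL',T(17,225,231))):
    d=p[:2]-A;print(n,p,np.hypot(*d),np.degrees(np.arctan2(d[1],d[0])))
for n in((503.2,185.4),): print(np.degrees(np.arctan2(n[1]-243,n[0]-625)),np.degrees(np.arctan2(n[1]-240.9,n[0]-622.8)))
```

```text
[629.8 249.  230. ] [629.  250.1  12. ]
hook [545.1 200.6 231. ] 97.54809922453187 -150.24750371195591
ptr tip [507.4 183.7  12. ] 138.56270634510895 -151.35192753075316
other tip [679.7 155.  231. ] 106.40449389703963 -62.04746521767426
opp [716.2 297.2 231. ] 98.91143515823893 29.124361640093813
left [574.1 335.  231. ] 102.42854081120527 122.96311009804255
toptip R [676.3 154.7 231. ] 102.0846652111393 -59.82782847728426
toptip L [712.4 296.7 231. ] 102.62350735274683 31.583339716847707
lowL [571.3 336.1 231. ] 107.4838326130319 119.96080279065124
-154.69023314837375 -155.10649243137615
```

```bash
python3 -m creep '[[[-0.06,0.06,0,0,0,0],[-0.13,0.13,0,0,0,0],[-0.13,0.13,0,0,0,0],[-0.13,0.13,0,0,0,0],[-0.13,0.13,0,0,0,0],[0.3,-0.4,0,0,0,0],[0.5,-0.7,0,0,0,0],[0.5,-0.7,0.8,0,0,0],[0.5,-0.7,2.4,0,0,0],[-0.3,-1.2,4,0,0,0],[-1.8,-1.8,4.5,0,0,0],[-2.4,-1.8,4.5,0,0,0],[-2.4,-1.8,4.5,0,0,0],[-2.4,-1.8,4.5,0,0,0]]]' 85
python3 - <<'E'
from h import *
s=ctrl.sense();print(s['eef_pos'],s['joints'].round(3))
w=cap('wrist','w2');cap('top','t2');cap('scene','s2')
print(ray(w,280,210),w['fx'],np.array(w['R']).round(2))
for p in((543,205,231),(563,214,200),(629,245,230),(500,185,12)):print(p,proj(w,p),proj(load('t2'),p))
E
```

```text
time_s: 4.45
eef_pos: [504.5, 140.9, 372.0]
ee_rot: [0.0, 0.694, 0.72, 0.0]
force: [0.9, -0.4, -0.1]
grip_width: 0.996
grip_force: 0.0
[504.52493116 140.90513938 371.96344404] [ 0.049  0.271  1.378 -0.     1.493  0.012]
(array([500.46608071, 219.58207083, 441.911239  ]), array([ 0.00850472, -0.30106302, -0.95357872])) 336.1968101726878 [[ 1.    0.04  0.  ]
 [ 0.03 -0.95  0.3 ]
 [ 0.01 -0.3  -0.95]]
(543, 205, 231) [348.9 131.9] [223.9 201. ]
(563, 214, 200) [369.8 116.6] [222.7 195.5]
(629, 245, 230) [493.6  72.5] [211.  171.5]
(500, 185, 12) [279.4 133. ] [240.  221.7]
```

View pics/w2.png

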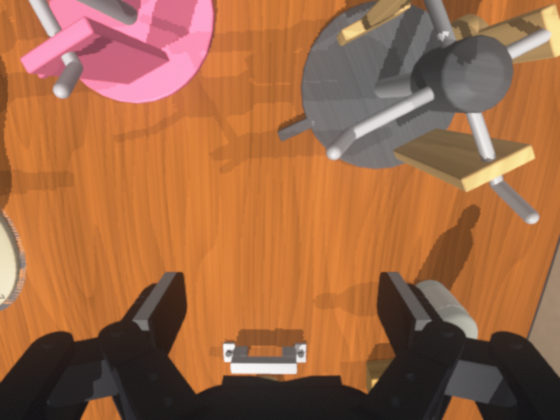

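The wrist view shows the empty hook's tip at (337,153), the arm root at the hub at (430,97), the hub at (475,75), the pointer tip at (283,132), and the gauge at (264,355). I'll fit the hook's heading and the pointer from these.

Run:
```python
from h import *
np.set_printoptions(precision=1,suppress=True)
w=load('w2')
tip=at(w,337,152,231);ptr=at(w,283,132,9)
print('tip',tip,'ptr',ptr)
# arm centreline at z=200 : points along arm
p1=at(w,360,138,200);p2=at(w,428,98,200);d=p2-p1;print(p1,p2,np.degrees(np.arctan2(d[1],d[0]))-180)
p1=at(w,288,130,9);p2=at(w,306,122,9);d=p2-p1;print('ptr dir',np.degrees(np.arctan2(d[1],d[0]))-180)
for n,q in(('hub',at(w,475,73,225)),):
  d=tip-q;print(n,q,np.hypot(*d[:2]),np.degrees(np.arctan2(d[1],d[0])));d=ptr-q;print(np.hypot(*d[:2]),np.degrees(np.arctan2(d[1],d[0])))
r=lambda im,k:cv2.resize(im,None,fx=k,fy=k,interpolation=cv2.INTER_CUBIC)
a=cv2.imread('pics/t2.png');b=cv2.imread('pics/s2.png');c=cv2.imread('pics/w2.png')
cv2.imwrite('pics/c2.png',np.hstack([r(a[150:230,195:255],6)[:,:360],np.vstack([r(b[235:285,300:345],8)[:300,:360],r(c[75:175,270:390],3)[:180]])]))
```

```text
tip [536.7 192.4 231. ] ptr [504.4 186.2   9. ]
[557.6 199.  200. ] [602.7 228.7 200. ] -146.60365450549773
ptr dir -154.18246985774454
hub [619.9 244.4 225. ] 98.19819241125126 -147.96817418517185
129.3256126508766 -153.23691064271796
```

View pics/c2.png

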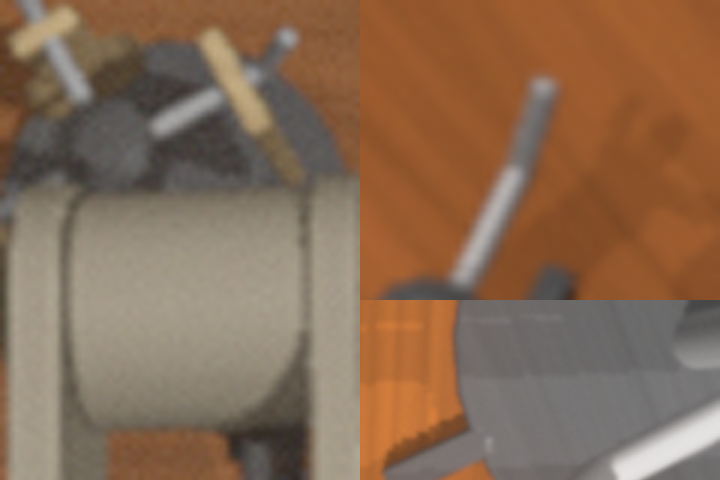

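Run:
```python
from h import *
np.set_printoptions(precision=1,suppress=True)
w=load('w2');s=load('s2');t=load('t2')
def tri(*L):
    A=np.zeros((3,3));b=np.zeros(3)
    for c,u,v in L:
        o,d=ray(c,u,v);d/=np.linalg.norm(d);M=np.eye(3)-np.outer(d,d);A+=M;b+=M@o
    return np.linalg.solve(A,b)
print('tip tri',tri((w,337,152),(s,322.7,244.9)),'scene',at(s,322.7,244.9,231))
print('corner',at(s,300+(518-360)/8-.4,235+168/8-.4,200),at(w,360,138,200))
A=at(s,300+(545-360)/8-.4,235+85/8-.4,231)
hub=at(s,265+(574-400)/4-.4,225+210/4-.4,230);d=A-hub;print(hub,np.hypot(*d[:2]),np.degrees(np.arctan2(d[1],d[0])))
R=at(t,242.6,155.6,231);L=at(t,195+28/6-.4,150+0/6-.4,231);print('top R',R,'top L~',L)
for Ax in((625,243),(622,242)):
  d=R[:2]-Ax;print(np.hypot(*d),np.degrees(np.arctan2(d[1],d[0]))-90)
# gauge in wrist
for n,u,v,z in(('gL',229,345,38),('gR',300,345,38),('gLb',230,370,38),('gRb',298,370,38)):print(n,at(w,u,v,z))
```

```text
tip tri [536.2 192.7 233.5] scene [535.3 191.8 231. ]
corner [553.6 202.8 200. ] [557.6 199.  200. ]
[629.8 249.  230. ] 109.50969885074475 -149.0168334483866
top R [676.3 154.  231. ] top L~ [693.2 281.  231. ]
102.71685490711073 -150.02911419270816
103.39568953314983 -148.31190811784305
gL [ 436.7 -118.    38. ]
gR [ 540.7 -113.9   38. ]
gLb [ 437.4 -164.8   38. ]
gRb [ 540.3 -160.7   38. ]
```

```bash
python3 -m creep '[[[0,-2,0,0,0,0],[-0.4,-16.4,-4.9,0,0,0],[-0.4,-16.4,-4.9,0,0,0],[-0.4,-16.4,-4.9,0,0,0],[-0.4,-16.4,-4.9,0,0,0],[-0.4,-16.4,-4.9,0,0,0],[-0.4,-16.4,-4.9,0,0,0],[-0.4,-16.4,-4.9,0,0,0],[-0.4,-16.4,-4.9,0,0,0],[-0.4,-16.4,-4.9,0,0,0],[-0.4,-16.4,-4.9,0,0,0],[-0.4,-16.4,-4.9,0,0,0],[-0.4,-16.4,-4.9,0,0,0],[-0.4,-16.4,-4.9,0,0,0],[-0.4,-16.4,-4.9,0,0,0]]]'
python3 - <<'E'
from h import *
s=ctrl.sense();print(s['eef_pos'],s['joints'].round(3))
w=cap('wrist','w3')
E
```

```text
time_s: 5.85
eef_pos: [495.1, -267.2, 249.4]
ee_rot: [0.0, 0.693, 0.721, 0.0]
force: [0.3, 0.8, -0.3]
grip_width: 0.995
grip_force: 0.0
[ 495.06418081 -267.21429621  249.43580653] [-0.703  0.44   1.462  0.     1.239 -0.742]
```

View pics/w3.png

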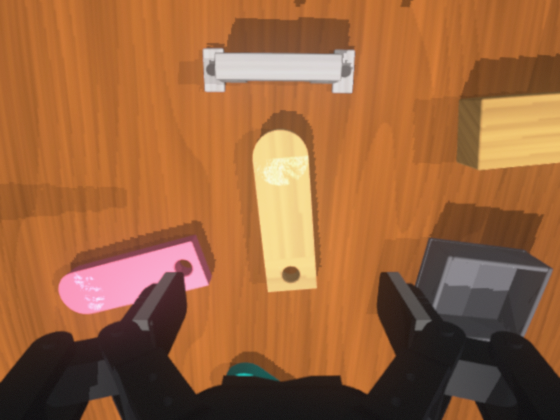

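Run:
```python
from h import *
np.set_printoptions(precision=1,suppress=True)
w=load('w3');T=ctrl.sense()['eef_pos']
F=[at(w,*p,5) for p in((203.5,49),(206,92),(353.5,51),(352,92))]
l=(F[0]+F[1])/2;r=(F[2]+F[3])/2;g=(l+r)/2;e=(r-l)[:2]
print('feet',*F,'len',np.hypot(*e));ex=np.array([-e[1],e[0]])/np.hypot(*e);ang=np.degrees(np.arctan2(ex[1],ex[0]))
print('gauge',g,ang)
N=at(w,280.5,130,18);c1=at(w,268,291,18);c2=at(w,316,288,18);H=at(w,290.5,274,18);tm=(c1+c2)/2
print('nose',N,'tail',tm,'len',np.linalg.norm(N-tm),'w',np.linalg.norm(c1-c2),'hole',H,np.linalg.norm(H-tm))
sL1=at(w,256,190,18);sL2=at(w,265,265,18);sR1=at(w,310,180,18);sR2=at(w,315.5,265,18)
for d in(N-tm,sL1-sL2,sR1-sR2):print(np.degrees(np.arctan2(d[1],d[0])))
ctr=(N+tm)/2
ey=np.array([-ex[1],ex[0]]);q=ctr[:2]-g[:2];print('pattern in gauge',q@ex,q@ey)
```

```text
feet [ 422.  -144.4    5. ] [ 423.6 -180.2    5. ] [ 551.9 -140.9    5. ] [ 553.7 -175.1    5. ] len 130.04877656687069
gauge [ 487.8 -160.1    5. ] 91.88261739893532
nose [ 491.3 -210.2   18. ] tail [ 509.1 -368.3   18. ] len 159.15921877551347 w 49.1120060580898 hole [ 506.7 -350.6   18. ] 17.879846454305724
96.43455214971809
97.58729983283956
97.3938040659354
pattern in gauge -129.47774741980038 -8.143795459344897
```

```bash
python3 -m creep '[[[0.3,-1.6,-1,0,0,0.9],[0.48,-3.35,-2,0,0,0.9],[0.48,-3.35,-3.5,0,0,0.9],[0.48,-3.35,-5,0,0,0.9],[0.48,-3.35,-6.2,0,0,0.9],[0.48,-3.35,-6.8,0,0,0.9],[0.48,-3.35,-7,0,0,0.9],[0.48,-3.35,-7,0,0,0.9],[0.48,-3.35,-7,0,0,0.9]]]' 70; python3 -m creep '[[[0,0,0,0,0,0],[0,0,0,0,0,0],[0,0,0,0,0,0],[0,0,0,0,0,0],[0,0,0,0,0,0],[0,0,0,0,0,0]]]' 40 50
```

```text
time_s: 6.65
eef_pos: [507.3, -352.2, 75.4]
ee_rot: [0.001, 0.665, 0.747, -0.0]
force: [-0.3, -0.7, -0.0]
grip_width: 0.818
grip_force: 0.0
time_s: 7.15
eef_pos: [507.2, -352.6, 75.9]
ee_rot: [0.002, 0.665, 0.747, -0.0]
force: [0.5, 1.2, 7.4]
grip_width: 0.573
grip_force: 52.5
```

```bash
python3 -m creep '[[[-0.12,0,0.04,0,0,-0.24],[-0.25,0,0.04,0,0,-0.48],[-0.38,0,0.04,0,0,-0.72],[-0.51,0,0.04,0,0,-0.94],[-0.52,0.4,0.04,0,0,-0.94],[-0.53,0.7,0.04,0,0,-0.94],[-0.54,1,0.04,0,0,-0.94],[-0.55,1.1,0.04,0,0,-0.94],[-0.55,1.1,0.04,0,0,-0.94],[-0.55,1.1,0.04,0,0,-0.94]]]'
python3 - <<'E'
from h import *
w=cap('wrist','w4');r=w['R']
for p in((422,-142.5,5),(553.5,-178,5),(487.8,-160.1,38)):print(proj(w,p))
E
```

```text
time_s: 7.98
eef_pos: [492.9, -324.6, 75.9]
ee_rot: [0.001, 0.695, 0.719, -0.0]
force: [-0.6, 1.1, 8.5]
grip_width: 0.57
grip_force: 52.7
[ 104.6 -186.4]
[461.2 -74.5]
[ 286.7 -215.9]
```

View pics/w4.png

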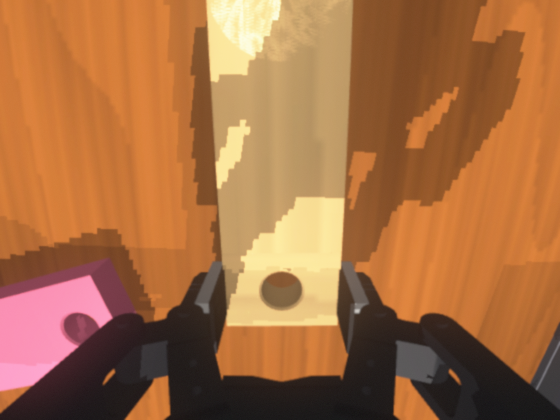

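The wrist view shows the pattern gripped squarely: the hole is at (281,290), the left edge runs (210,40)–(222,240), and the right edge (351,40)–(345,240).

Run:
```python
from h import *
np.set_printoptions(precision=1,suppress=True)
w=load('w4')
m=[(at(w,a,v,18)+at(w,b,v,18))/2 for v,a,b in((80,212.5,350),(240,222,345.5))]
print(*m,np.linalg.norm(at(w,212.5,80,18)-at(w,350,80,18)));H=at(w,281,290,18);print(H)
d=m[0]-m[1];print(np.degrees(np.arctan2(d[1],d[0])))
e=np.array([np.cos(np.radians(92)),np.sin(np.radians(92))]);n=np.array([-e[1],e[0]])
for q in(H,m[0],m[1],ctrl.sense()['eef_pos']):k=q[:2]-np.array([487.8,-160.1]);print(k@e,k@n)
```

```text
[ 489.  -237.4   18. ] [ 492.1 -299.2   18. ] 49.38302037857898
[ 491.8 -322.7   18. ]
92.88800661207246
-162.5897265420587 1.7239493735223133
-77.25019319033703 1.5052711137150425
-139.18531044028262 0.5452842134337814
-164.59567864091753 0.6084333448087156
```

```bash
python3 -m creep '[[[0.02,0.3,0.02,0,0,0],[0.01,0.6,0.02,0,0,0],[0,0.9,0.02,0,0,0],[-0.01,1.3,0.02,0,0,0],[-0.03,1.7,0.02,0,0,0],[-0.04,2.1,0.02,0,0,0],[-0.06,2.5,0.02,0,0,0],[-0.07,2.9,0.02,0,0,0],[-0.08,3.3,0.02,0,0,0],[-0.1,3.7,0.02,0,0,0],[-0.11,4.1,0.02,0,0,0],[-0.13,4.5,0.02,0,0,0],[-0.14,4.9,0.02,0,0,0],[-0.15,5.2,0.02,0,0,0],[-0.16,5.35,0.02,0,0,0],[-0.16,5.35,0.02,0,0,0]]]'
```

```text
time_s: 9.37
eef_pos: [488.8, -189.7, 75.9]
ee_rot: [0.0, 0.695, 0.719, 0.0]
force: [1.2, 3.0, 8.7]
grip_width: 0.569
grip_force: 52.6
```

```bash
python3 -m creep '[[[0,0,0.04,0,0,0],[0,0,0.04,0,0,0],[0,0,0.04,0,0,0],[0,0,1,0,0,0],[0,0,2.6,0,0,0],[-0.06,1.5,2.8,0,0,0],[-0.12,3,2.8,0,0,0],[-0.13,3.68,2.8,0,0,0],[-0.13,3.68,2.8,0,0,0],[-0.13,3.68,1.4,0,0,0],[-0.13,3.68,0.4,0,0,0],[-0.13,3.68,0.04,0,0,0],[-0.13,3.68,0.04,0,0,0],[-0.13,3.68,0.04,0,0,0]]]' 70;  python3 -m creep '[[[0,0,0,0,0,0],[0,0,0,0,0,0],[0,0,0,0,0,0],[0,0,0,0,0,0],[0,0,0,0,0,0],[0,0,0,0,0,0]]]' 40 60
python3 - <<'E'
from h import *
w=cap('scene','s5');cap('top','t5')
E
```

```text
time_s: 10.53
eef_pos: [485.7, -99.5, 76.8]
ee_rot: [-0.0, 0.695, 0.719, -0.0]
force: [-0.8, -0.1, 0.5]
grip_width: 0.824
grip_force: 0.0
time_s: 11.03
eef_pos: [486.2, -99.4, 78.1]
ee_rot: [0.001, 0.695, 0.719, 0.0]
force: [-2.1, -0.6, 6.2]
grip_width: 0.566
grip_force: 62.7
```

```bash
python3 -m creep '[[[-0.01,0.3,-0.04,0,0,0],[-0.02,0.7,-0.04,0,0,0],[-0.04,1.1,-0.04,0,0,0],[-0.05,1.5,-0.04,0,0,0],[-0.07,1.9,-0.04,0,0,0],[-0.08,2.3,-0.04,0,0,0],[-0.1,2.7,-0.04,0,0,0],[-0.11,3,-0.04,0,0,0],[-0.11,3.3,-0.04,0,0,0],[-0.11,3.3,-0.04,0,0,0],[-0.11,3.3,-0.04,0,0,0],[-0.11,3.3,-0.04,0,0,0],[-0.11,3.3,-0.04,0,0,0]]]'
python3 - <<'E'
from h import *
np.set_printoptions(precision=2,suppress=True)
a=load('t0');print('pink base',at(a,200,277,12))
s=ctrl.sense();T=s['eef_pos'];print(T,s['joints'].round(2))
from scipy.spatial.transform import Rotation as Ro
q=s['ee_rot'];R0=Ro.from_quat([q[1],q[2],q[3],q[0]]);print(R0.as_matrix())
h=np.radians(-149);u=np.array([np.cos(h),np.sin(h),0]);z=np.array([0,0,1.]);tip=np.array([536,192.3,231.2])
d=.5*u+.866*z
def pose(P,deg,L=88.5,D=69):
    b=np.radians(deg);x=np.cos(b)*u-np.sin(b)*z;zt=-(np.sin(b)*u+np.cos(b)*z)
    R=Ro.from_matrix(np.c_[x,np.cross(zt,x),zt])
    return P+L*x-D*zt,R
for n,k,deg in(('pre',60,35),('above',25,35),('mid',-10,40),('corner',-36,55)):
    p,R=pose(tip+k*d,deg);rv=(R*R0.inv()).as_rotvec(degrees=True)/5;print(n,p,(p-T)/25,rv,np.linalg.norm(rv)*5)
E
```

```text
time_s: 12.22
eef_pos: [484.8, -16.6, 78.1]
ee_rot: [0.003, 0.695, 0.719, 0.002]
force: [2.0, 3.7, 13.3]
grip_width: 0.564
grip_force: 63.5
pink base [314.56 313.71  12.  ]
[484.78 -16.62  78.07] [-0.28  0.54  1.85  0.    0.75 -0.31]
[[-0.03  1.    0.01]
 [ 1.    0.03 -0.  ]
 [-0.    0.01 -1.  ]]
pre [414.22 119.13 288.92] [-2.82  5.43  8.43] [-4.07 -7.31 22.93] 122.02781773761272
above [429.22 128.14 258.61] [-2.22  5.79  7.22] [-4.07 -7.31 22.93] 122.02781773761272
mid [444.16 137.12 218.51] [-1.62  6.15  5.62] [-4.64 -8.35 22.66] 122.94023205994046
corner [459.47 146.32 167.11] [-1.01  6.52  3.56] [ -6.31 -11.43  21.64] 126.34792284829035
```

```bash
python3 -m creep '[[[0,0,1,0,0,0],[-0.4,0.8,2.5,0,0,0],[-2.8,5.4,12,-4.07,-7.31,22.9],[-2.8,5.4,12,-4.07,-7.31,22.9],[-2.8,5.4,12,-4.07,-7.31,22.9],[-2.8,5.4,12,-4.07,-7.31,22.9],[-2.8,5.4,12,-4.07,-7.31,22.9],[-2.8,5.4,12,-4.07,-7.31,22.9],[-2.8,5.4,12,-4.07,-7.31,22.9],[-2.8,5.4,12,-4.07,-7.31,22.9],[-2.8,5.4,12,-4.07,-7.31,22.9],[-2.8,5.4,12,-4.07,-7.31,22.9],[-2.8,5.4,12,-4.07,-7.31,22.9],[-2.8,5.4,12,-4.07,-7.31,22.9],[-2.8,5.4,12,-4.07,-7.31,22.9],[-2.8,5.4,12,-4.07,-7.31,22.9],[-2.8,5.4,12,-4.07,-7.31,22.9],[-2.8,5.4,12,-4.07,-7.31,22.9],[-2.8,5.4,12,-4.07,-7.31,22.9],[-2.8,5.4,12,-4.07,-7.31,22.9]]]'
cat >> h.py <<'E'
from scipy.spatial.transform import Rotation as Ro
def state():
    s=ctrl.sense();q=s['ee_rot'];return s,s['eef_pos'],Ro.from_quat([q[1],q[2],q[3],q[0]])
def setup(hdg=-149,tip=(536,192.3,231.2)):
    h=np.radians(hdg);u=np.array([np.cos(h),np.sin(h),0]);z=np.array([0,0,1.]);return u,z,.5*u+.866*z,np.array(tip,float)
def pose(P,deg,u,z,L=88.5,D=69):
    b=np.radians(deg);x=np.cos(b)*u-np.sin(b)*z;zt=-(np.sin(b)*u+np.cos(b)*z)
    return P+L*x-D*zt,Ro.from_matrix(np.c_[x,np.cross(zt,x),zt])
E
python3 - <<'E'
from h import *
np.set_printoptions(precision=2,suppress=True)
s,T,R0=state();print(T,s['joints'].round(2));u,z,d,tip=setup()
for n,k,deg in(('pre',40,35),('above',25,35)):
    p,R=pose(tip+k*d,deg,u,z);print(n,p,(p-T)/25,(R*R0.inv()).as_rotvec(degrees=True)/5)
E
```

```text
time_s: 13.88
eef_pos: [412.4, 118.2, 375.9]
ee_rot: [0.291, -0.255, 0.919, 0.077]
force: [-0.7, -0.1, -1.7]
grip_width: 0.563
grip_force: 62.8
[412.4  118.17 375.89] [-0.16 -0.18  1.92  0.46  0.95 -2.46]
pre [422.79 124.28 271.6 ] [ 0.42  0.24 -4.17] [0.07 0.04 0.02]
above [429.22 128.14 258.61] [ 0.67  0.4  -4.69] [0.07 0.04 0.02]
```

```bash
python3 -m creep '[[[0,0,-0.8,0,0,0],[0.1,0,-2,0,0,0],[0.2,0.1,-3,0,0,0],[0.4,0.24,-3.8,0,0,0],[0.42,0.24,-4.17,0,0,0],[0.42,0.24,-4.17,0,0,0],[0.42,0.24,-4.17,0,0,0],[0.42,0.24,-4.17,0,0,0]]]'
python3 - <<'E'
from h import *
np.set_printoptions(precision=2,suppress=True)
a=cap('top','t6');b=cap('scene','s6');w=cap('wrist','w6')
s,T,R0=state();print(s['joints'].round(2))
x,y,zt=R0.as_matrix().T
H=T-88.5*x+69*zt; u,z,d,tip=setup()
print('hole pred',H,'tip',tip,proj(b,H),proj(b,tip),proj(a,H),proj(a,tip))
r=lambda im,k:cv2.resize(im,None,fx=k,fy=k,interpolation=cv2.INTER_CUBIC)
A=cv2.imread('pics/t6.png');B=cv2.imread('pics/s6.png')
cv2.imwrite('pics/c6.png',np.hstack([r(A[160:235,200:250],8),r(B[220:295,295:345],8)]))
E
```

```text
time_s: 14.55
eef_pos: [423.6, 124.5, 272.6]
ee_rot: [0.291, -0.252, 0.92, 0.077]
force: [-0.0, 0.6, 0.0]
grip_width: 0.562
grip_force: 62.7
[-0.14 -0.03  2.08  0.6   0.68 -2.64]
hole pred [519.97 181.5  266.49] tip [536.  192.3 231.2] [325.6 233.9] [322.6 245.1] [230.  207.8] [228.2 203.5]
```

View pics/c6.png

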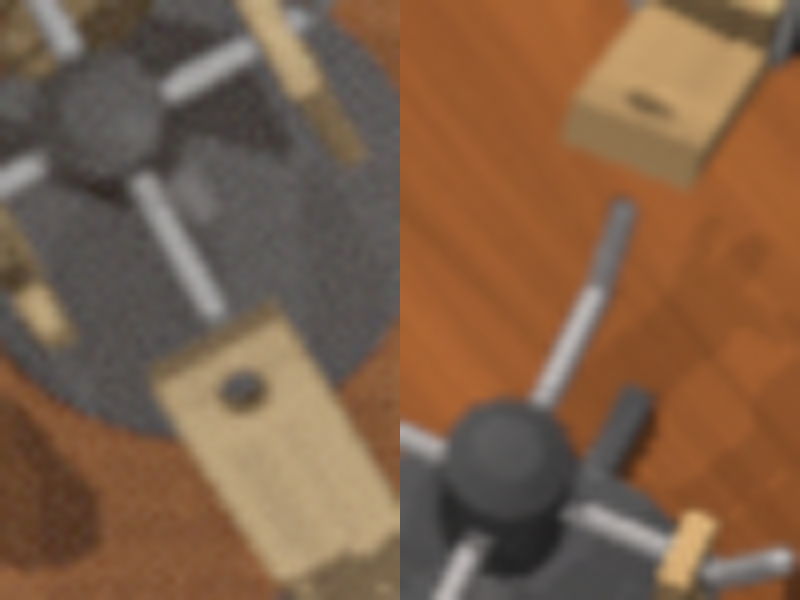

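The top view shows the hole at full-image (229.8,208.1). The scene view shows the hole at (326.1,232.4) and the hook tip at (322.7,245.6), with the pattern in line with the hook. I'll check the residuals.

Run:
```python
from h import *
np.set_printoptions(precision=2,suppress=True)
a=load('t6');b=load('s6')
s,T,R0=state();x,y,zt=R0.as_matrix().T
H=T-88.5*x+69*zt;F=H-9*zt
print('pred face',F,proj(a,F),proj(b,F))
print('y',y,'x',x)
for c,uv in((a,(229.8,208.1)),(b,(326.1,232.4))):
    o,dd=ray(c,*uv);n=-zt;P=o+dd*((F-o)@n)/(dd@n);e=P-F;print('obs-pred along x,y tool',e@x,e@y)
u,z,d,tip=setup()
o,dd=ray(b,322.7,245.2);P=o+dd*(231.2-o[2])/dd[2];print('tip scene',P,(P-tip)@y,(P-tip)@u)
# arm line from top: two points z=200
p1=at(a,200+145/8-.44,160+185/8-.44,200);p2=at(a,200+220/8-.44,160+312/8-.44,200);v=p2-p1;print(p1,p2,np.degrees(np.arctan2(v[1],v[0])))
v/=np.linalg.norm(v);print('lateral of hole wrt arm line (top)',(H-p1)@np.array([-v[1],v[0],0]),'tip',(tip-p1)@np.array([-v[1],v[0],0]))
for k,deg in((40,35),(25,34),(12,35),(0,36),(-12,40),(-24,45),(-34,52)):
    p,R=pose(tip+k*d,deg,u,z);print(k,(p-T)/25,(R*R0.inv()).as_rotvec(degrees=True)/5)
```

```text
pred face [515.51 178.9  273.86] [230.5 209.1] [326.4 231.2]
y [-0.51  0.86 -0.01] x [-0.7  -0.42 -0.57]
obs-pred along x,y tool -3.697558342902627 0.11427061502197342
obs-pred along x,y tool -7.884303934950759 1.2301006885905807
tip scene [536.   192.63 231.2 ] 0.28738336698793676 -0.1692967204829814
[601.18 229.9  200.  ] [554.11 200.83 200.  ] -148.30153976628182
lateral of hole wrt arm line (top) -1.4879167557193327 tip -2.2588787659617893
40 [-0.03 -0.01 -0.03] [0.05 0.03 0.08]
25 [ 0.23  0.15 -0.47] [-0.05  0.2   0.08]
12 [ 0.45  0.28 -1.  ] [0.05 0.03 0.08]
0 [ 0.65  0.4  -1.49] [ 0.16 -0.14  0.08]
-12 [ 0.86  0.53 -2.22] [ 0.56 -0.83  0.08]
-24 [ 1.09  0.67 -3.02] [ 1.08 -1.68  0.08]
-34 [ 1.35  0.82 -3.91] [ 1.79 -2.89  0.08]
```

Run:
```python
from h import *
np.set_printoptions(precision=2,suppress=True)
a=load('t6');b=load('s6')
s,T,R0=state();x,y,zt=R0.as_matrix().T
F=T-88.5*x+60*zt
A=lambda p:(200+p[0]/8-.44,160+p[1]/8-.44)
B=lambda p:(295+(p[0]-400)/8-.44,220+p[1]/8-.44)
for n,c,f,ps in(('top',a,A,((160,388),(287,318))),('scene',b,B,((578,100),(694,148)))):
    for q in ps:
        o,dd=ray(c,*f(q));P=o+dd*((F-o)@zt)/(dd@zt);e=P-F;print(n,'tail corner (want -18,+-25)',e@x,e@y)
# bottom face tail edge
for n,c,f,ps in(('top',a,A,((150,376),(274,303))),('scene',b,B,((566,140),(688,188)))):
    for q in ps:
        G=F+18*zt;o,dd=ray(c,*f(q));P=o+dd*((G-o)@zt)/(dd@zt);e=P-G;print(n,'bottom corner',e@x,e@y)
```

```text
top tail corner (want -18,+-25) -19.267670898092103 23.740522073111297
top tail corner (want -18,+-25) -18.379402150446012 -25.88313476331249
scene tail corner (want -18,+-25) -27.112447780272557 -21.50161596636925
scene tail corner (want -18,+-25) -28.75281681497377 22.96937782378086
top bottom corner -16.79582765680508 26.386954415978586
top bottom corner -17.469268522394614 -23.589952745974717
scene bottom corner -24.367029337291157 -21.764363473759325
scene bottom corner -24.12144220424542 24.84331486408258
```

```bash
python3 -m creep '[[[0.05,0.03,-0.2,0,0,0],[0.17,0.12,-0.52,0,0,0.08],[0.28,0.19,-0.8,0,0,0.08],[0.39,0.25,-1.05,0,0,0.08],[0.45,0.29,-1.2,0,0,0.08],[0.51,0.33,-1.35,0,0,0.08],[0.51,0.33,-1.35,0,0,0.08],[0.51,0.33,-1.35,0,0,0.08]]]'
python3 - <<'E'
from h import *
np.set_printoptions(precision=2,suppress=True)
a=cap('top','t7');b=cap('scene','s7')
s,T,R0=state();x,y,zt=R0.as_matrix().T;u,z,d,tip=setup()
H=T-90.5*x+69*zt;e=H-tip;print('hole-tip along d, perp x, y',e@d,e@x,e@y,'joints',s['joints'].round(2),s['wrist_torque'])
E
```

```text
time_s: 15.37
eef_pos: [436.1, 132.9, 237.2]
ee_rot: [0.289, -0.256, 0.919, 0.078]
force: [0.2, -0.6, 0.1]
grip_width: 0.563
grip_force: 62.7
hole-tip along d, perp x, y 2.7164134520887755 1.1810643888445267 0.5034104833568372 joints [-0.11  0.06  2.1   0.67  0.58 -2.72] [-0.21  0.33  0.01]
```

Run:
```python
from h import *
np.set_printoptions(precision=3,suppress=True)
s,T,R0=state();q=s['joints']
def Rw(q1,q23,q4,q5,q6,s4=1,s6=1):
    return Ro.from_euler('z',q1)*Ro.from_euler('y',q23)*Ro.from_euler('z',s4*q4)*Ro.from_euler('y',q5)*Ro.from_euler('z',s6*q6)
for s4 in(1,-1):
  for s6 in(1,-1):
    D=R0.inv()*Rw(q[0],q[1]+q[2],q[3],q[4],q[5],s4,s6);print(s4,s6,D.as_rotvec(degrees=True))
u,z,d,tip=setup()
for q1 in(-.1,0.0):
  for q23 in(2.16,2.3,2.5):
    for k,deg in((-10,40),(-20,45),(-30,55),(-36,65),(-36,75)):
        p,R=pose(tip+k*d,deg,u,z)
        M=(Ro.from_euler('z',q1)*Ro.from_euler('y',q23)).inv()*R
        print(q1,q23,deg,M.as_euler('ZYZ').round(2))
```

```text
1 1 [ -0.   0. -90.]
1 -1 [  -0.       0.    -138.565]
-1 1 [ -19.632   51.906 -148.735]
-1 -1 [ 38.69 -38.69 145.75]
-0.1 2.16 40 [ 0.83  0.55 -1.27]
-0.1 2.16 45 [ 1.    0.53 -1.41]
-0.1 2.16 55 [ 1.35  0.53 -1.72]
-0.1 2.16 65 [ 1.67  0.58 -1.99]
-0.1 2.16 75 [ 1.93  0.66 -2.2 ]
-0.1 2.3 40 [ 1.04  0.46 -1.5 ]
-0.1 2.3 45 [ 1.23  0.47 -1.68]
-0.1 2.3 55 [ 1.59  0.51 -2.  ]
-0.1 2.3 65 [ 1.87  0.6  -2.24]
-0.1 2.3 75 [ 2.08  0.72 -2.4 ]
-0.1 2.5 40 [ 1.45  0.4  -1.96]
-0.1 2.5 45 [ 1.64  0.44 -2.14]
-0.1 2.5 55 [ 1.93  0.55 -2.39]
-0.1 2.5 65 [ 2.12  0.69 -2.54]
-0.1 2.5 75 [ 2.25  0.84 -2.64]
0.0 2.16 40 [ 0.79  0.49 -1.16]
0.0 2.16 45 [ 0.97  0.46 -1.32]
0.0 2.16 55 [ 1.37  0.45 -1.68]
0.0 2.16 65 [ 1.74  0.49 -2.01]
0.0 2.16 75 [ 2.03  0.59 -2.26]
0.0 2.3 40 [ 1.02  0.4  -1.41]
0.0 2.3 45 [ 1.24  0.39 -1.62]
0.0 2.3 55 [ 1.67  0.44 -2.01]
0.0 2.3 65 [ 1.98  0.53 -2.29]
0.0 2.3 75 [ 2.2   0.66 -2.46]
0.0 2.5 40 [ 1.52  0.34 -1.95]
0.0 2.5 45 [ 1.74  0.38 -2.15]
0.0 2.5 55 [ 2.05  0.5  -2.44]
0.0 2.5 65 [ 2.24  0.64 -2.6 ]
0.0 2.5 75 [ 2.37  0.79 -2.69]
```

No force, but j6 is at -2.72 of -2.88, so this grasp can't pitch the pattern down to vertical. I'll back off, lay the pattern down, and regrasp with the gripper turned half round.

```bash
python3 -m creep '[[[-0.15,-0.1,0.4,0,0,0],[-0.34,-0.22,0.9,0,0,0],[-0.51,-0.33,1.4,0,0,0],[-0.7,-0.45,2.2,0,0,0],[-1,-0.6,3.5,0,0,0],[-1,-1.5,4,0,0,0],[-1,-2.5,4,0,0,0],[-1,-2.5,4,0,0,0],[-1,-2.5,4,0,0,0]]]'
python3 - <<'E'
from h import *
np.set_printoptions(precision=2,suppress=True)
s,T,R0=state();u,z,d,tip=setup()
R=pose(tip,0,u,z)[1]
for p in((440,40,130),(440,40,80)):print((np.array(p)-T)/25,(R*R0.inv()).as_rotvec(degrees=True)/5)
E
```

```text
time_s: 16.22
eef_pos: [411.1, 69.4, 337.7]
ee_rot: [0.29, -0.255, 0.919, 0.078]
force: [-0.5, -0.2, -0.4]
grip_width: 0.563
grip_force: 62.7
[ 1.16 -1.18 -8.31] [-3.55  6.02  0.  ]
[  1.16  -1.18 -10.31] [-3.55  6.02  0.  ]
```

```bash
python3 -m creep '[[[0.4,-0.4,-1.5,-0.8,1.4,0],[0.8,-0.8,-3,-1.6,2.8,0],[1.16,-1.18,-4.5,-2.4,4.2,0],[1.16,-1.18,-6,-3.55,6.02,0],[1.16,-1.18,-7.5,-3.55,6.02,0],[1.16,-1.18,-8.6,-3.55,6.02,0],[1.16,-1.18,-9.5,-3.55,6.02,0],[1.16,-1.18,-10,-3.55,6.02,0],[1.16,-1.18,-10.25,-3.55,6.02,0],[1.16,-1.18,-10.35,-3.55,6.02,0],[1.16,-1.18,-10.38,-3.55,6.02,0],[1.16,-1.18,-10.38,-3.55,6.02,0]]]'; python3 -c "
from h import *
s,T,R=state();print(R.as_matrix().round(3),s['joints'].round(2))"
```

```text
time_s: 17.22
eef_pos: [440.4, 41.1, 78.5]
ee_rot: [0.0, -0.268, 0.963, 0.0]
force: [0.5, -0.6, -0.1]
grip_width: 0.563
grip_force: 62.7
[[-0.856 -0.517  0.   ]
 [-0.517  0.856  0.001]
 [-0.001  0.001 -1.   ]] [-0.17  0.48  1.97  0.    0.7  -2.29]
```

```bash
python3 -m creep '[[[0,0,0,0,0,0],[0,0,0,0,0,0],[0,0,0,0,0,0],[0,0,0,0,0,0],[0,0,1,0,0,0],[0,0,2.5,0,0,0],[0,0,2.7,0,0,-1.4],[0,0,2.7,0,0,-2.8],[0,0,2.7,0,0,-4.2],[0,0,2.7,0,0,-5.6],[0,0,2.7,0,0,-7],[0,0,2.7,0,0,-8.4],[0,0,2.7,0,0,-9.8],[0,0,2.7,0,0,-11.2],[0,0,2.7,0,0,-12.6],[0,0,2.7,0,0,-14],[0,0,2.7,0,0,-15.4],[0,0,2.7,0,0,-16.8],[0,0,2.7,0,0,-18],[0,0,2.7,0,0,-18]]]' 75; python3 -m creep '[[[0,0,0,0,0,-1.4],[0,0,0,0,0,-2.8],[0,0,0,0,0,-4.2],[0,0,0,0,0,-5.6],[0,0,0,0,0,-7],[0,0,0,0,0,-8.4],[0,0,0,0,0,-9.8],[0,0,0,0,0,-11.2],[0,0,0,0,0,-12.6],[0,0,0,0,0,-14],[0,0,0,0,0,-15.4],[0,0,0,0,0,-16.8],[0,0,0,0,0,-18],[0,0,0,0,0,-18],[0,0,0,0,0,-18]]]'
python3 - <<'E'
from h import *
np.set_printoptions(precision=2,suppress=True)
s,T,R0=state();print(T,R0.as_matrix(),s['joints'])
w=cap('wrist','w8');u,z,d,tip=setup()
x=R0.as_matrix()[:,0]
H=np.array([440.4,41.1,18])-88.5*u
print('pred hole',H,proj(w,H),[proj(w,H-18*u+sg*25*np.array([-u[1],u[0],0])) for sg in(1,-1)])
g=cv2.cvtColor(w['image'],cv2.COLOR_RGB2HSV);
for v in range(0,420,30): print(v,''.join('#' if c>0 else '.' for c in ((g[v,::8,0]>14)&(g[v,::8,0]<28)&(g[v,::8,2]>120)).astype(int)))
E
```

```text
time_s: 18.88
eef_pos: [440.1, 40.8, 145.5]
ee_rot: [0.0, 0.493, 0.87, 0.001]
force: [0.1, 0.3, -0.6]
grip_width: 0.88
grip_force: 0.0
time_s: 20.13
eef_pos: [440.0, 40.8, 145.4]
ee_rot: [0.001, 0.963, 0.271, 0.0]
force: [-0.3, 0.3, -0.5]
grip_width: 0.881
grip_force: 0.0
[440.04  40.77 145.44] [[ 0.85  0.52  0.  ]
 [ 0.52 -0.85 -0.  ]
 [ 0.    0.   -1.  ]] [-0.17  0.34  1.93 -0.    0.87  0.85]
pred hole [516.26  86.68  18.  ] [284.5  83. ] [array([330.9,  49. ]), array([238.7,  48.1])]
0 ......................................................................
30 ......................................................................
60 ..............................############............................
90 ..............................####...####.............................
120 ..............................###########.............................
150 ..............................###########.............................
180 ..............................###########.............................
210 ..............................###########.............................
240 ...............................##########.............................
270 ...............................#########..............................
300 .................................#####................................
330 ......................................................................
360 ......................................................................
390 ......................................................................
```

Run:
```python
from h import *
np.set_printoptions(precision=2,suppress=True)
w=load('w8');s,T,R0=state();u,z,d,tip=setup()
g=cv2.cvtColor(w['image'],cv2.COLOR_RGB2HSV);m=((g[...,0]>14)&(g[...,0]<28)&(g[...,2]>120)).astype(np.uint8)
n,l,st,ce=cv2.connectedComponentsWithStats(m);i=1+st[1:,4].argmax();M=(l==i).astype(np.uint8);print(st[i])
C,hi=cv2.findContours(M,cv2.RETR_CCOMP,cv2.CHAIN_APPROX_NONE)
for c,h in zip(C,hi[0]):
    A=cv2.contourArea(c)
    if A>150:
        if h[3]>=0:
            mm=cv2.moments(c);uv=(mm['m10']/mm['m00'],mm['m01']/mm['m00']);H=at(w,*uv,18);print('hole',uv,A,H)
        else:
            P=np.array([at(w,*p[0],18)[:2] for p in c]);O=P.mean(0);e=(P-T[:2])
            a=e@-u[:2];b=e@np.array([u[1],-u[0]]);print('range along tail dir',a.min(),a.max())
            for lo,hi2 in((0,20),(30,50),(60,80),(90,102)):
                k=(a>lo)&(a<hi2);bb=b[k];print(lo,bb[bb>0].mean(),bb[bb<0].mean(),(bb[bb>0].mean()+bb[bb<0].mean())/2)
d2=H-T;print('hole along',d2[:2]@-u[:2],d2[:2]@np.array([u[1],-u[0]]),'toolx',R0.as_matrix()[:,0])
```

```text
[  236    46    94   259 20668]
range along tail dir -51.896296635336334 108.33269341339061
0 26.559694164624805 -23.662083001770288 1.4488055814272585
30 26.62624321948063 -23.66554671667985 1.4803482514003914
60 26.354168170705865 -23.768066363961495 1.293050903372185
90 26.299259919771302 -23.7729743378374 1.2631427909669508
hole (282.89146260754467, 82.11250827266711) 755.5 [516.2   87.69  18.  ]
hole along 89.43794130417582 1.0044226310258253 toolx [0.85 0.52 0.  ]
```

```bash
python3 -m creep '[[[0,0,-1.2,0,0,0],[0,0,-2.2,0,0,0],[0,0,-2.7,0,0,0],[0,0,-2.74,0,0,0],[0,0,-2.74,0,0,0]]]' 75; python3 -m creep '[[[0,0,0,0,0,0],[0,0,0,0,0,0],[0,0,0,0,0,0],[0,0,0,0,0,0],[0,0,0,0,0,0],[0,0,0,0,0,0]]]' 40 60
python3 - <<'E'
from h import *
np.set_printoptions(precision=2,suppress=True)
s,T,R0=state();u,z,d,tip=setup();x=R0.as_matrix()[:,0]
def p2(P,deg,L=89.8,D=69):
    b=np.radians(deg);n=np.cos(b)*u-np.sin(b)*z;zt=-(np.sin(b)*u+np.cos(b)*z)
    return P+L*n-D*zt,Ro.from_matrix(np.c_[-n,np.cross(zt,-n),zt])
for k,deg in((60,35),(40,34)):
    p,R=p2(tip+k*d,deg);print(p,(p-T)/25,(R*R0.inv()).as_rotvec(degrees=True)/5)
E
```

```text
time_s: 20.6
eef_pos: [440.0, 40.8, 76.8]
ee_rot: [0.001, 0.963, 0.269, 0.0]
force: [0.2, -0.8, 1.7]
grip_width: 0.878
grip_force: 0.0
time_s: 21.1
eef_pos: [440.6, 40.7, 78.3]
ee_rot: [0.001, 0.963, 0.269, 0.001]
force: [-2.8, -0.3, 9.5]
grip_width: 0.565
grip_force: 62.1
[413.31 118.58 288.17] [-1.09  3.11  8.4 ] [ 3.63 -5.95 -0.02]
[421.97 123.78 272.83] [-0.75  3.32  7.78] [ 3.53 -5.78 -0.02]
```

Now I'll lift, tilt, and approach the pre-thread pose from above.

```bash
python3 -m creep '[[[0,0,1,0,0,0],[-0.2,0,2.6,0,0,0],[-0.6,0,4.2,0.7,-1.2,0],[-1.1,0,5.8,1.4,-2.4,0],[-1.3,0.4,7.4,2.1,-3.6,0],[-1.3,1,9,2.8,-4.8,0],[-1.3,2,9.6,3.5,-5.8,0],[-1.3,3.1,9.6,3.5,-5.8,0],[-1.1,3.1,8.6,3.5,-5.8,0],[-0.9,3.2,8.1,3.5,-5.8,0],[-0.75,3.32,7.78,3.5,-5.8,0],[-0.75,3.32,7.78,3.5,-5.8,0],[-0.75,3.32,7.78,3.5,-5.8,0]]]'
cat >> h.py <<'E'
def p2(P,deg,u,z,L=89.8,D=69):
    b=np.radians(deg);n=np.cos(b)*u-np.sin(b)*z;zt=-(np.sin(b)*u+np.cos(b)*z)
    return P+L*n-D*zt,Ro.from_matrix(np.c_[-n,np.cross(zt,-n),zt])
E
python3 - <<'E'
from h import *
np.set_printoptions(precision=2,suppress=True)
w=cap('wrist','w9');t=cap('top','t9');b=cap('scene','s9');s,T,R0=state();u,z,d,tip=setup();x,y,zt=R0.as_matrix().T;print(s['joints'])
H=T+89.8*x+69*zt;F=H-9*zt;e=H-tip;print('hole-tip: d,x,y',e@d,e@x,e@y)
print('tip px',proj(w,tip+5*d),proj(w,tip),'hole face px',proj(w,F),'corner',proj(w,tip-36*d), 'arm root',proj(w,tip-36*d-55*u))
r=lambda im,k:cv2.resize(im,None,fx=k,fy=k,interpolation=cv2.INTER_CUBIC)
cv2.imwrite('pics/c9.png',w['image'][:,:,::-1])
for k,deg in((25,33),(10,33),(0,34),(-12,38),(-24,45),(-34,54)):
    p,R=p2(tip+k*d,deg,u,z);print(k,(p-T)/25,(R*R0.inv()).as_rotvec(degrees=True)/5)
E
```

```text
time_s: 22.18
eef_pos: [421.1, 123.9, 271.8]
ee_rot: [-0.077, 0.921, 0.257, 0.281]
force: [0.5, 0.9, -0.5]
grip_width: 0.565
grip_force: 62.9
[-0.14 -0.03  2.08  0.58  0.7   0.52]
hole-tip: d,x,y 39.80565737726478 1.9172166507142911 -0.18023991237428733
tip px [285.9  80.6] [285.8  82. ] hole face px [286.7  68. ] corner [285.   90.1] arm root [284.9  20.3]
25 [ 0.29  0.16 -0.42] [-0.08  0.18 -0.01]
10 [ 0.54  0.32 -0.94] [-0.08  0.18 -0.01]
0 [ 0.71  0.42 -1.36] [ 0.03  0.01 -0.01]
-12 [ 0.91  0.54 -2.1 ] [ 0.44 -0.68 -0.01]
-24 [ 1.15  0.68 -3.06] [ 1.16 -1.88 -0.01]
-34 [ 1.45  0.86 -4.11] [ 2.09 -3.42 -0.  ]
```

Run:
```python
from h import *
np.set_printoptions(precision=2,suppress=True,linewidth=200)
w=load('w9');im=w['image'].astype(int);g=cv2.cvtColor(w['image'],cv2.COLOR_RGB2HSV)
u,z,d,tip=setup();s,T,R0=state()
for v in range(4,112,8):
    row=im[v,230:345:4];sat=g[v,230:345:4,1];print(v,' '.join(f'{b.sum()//3:3d}{"*" if q<40 else " "}' for b,q in zip(row,sat)))
print(proj(w,T+89.8*R0.as_matrix()[:,0]+78*R0.as_matrix()[:,2]))
for rr in(30,40,50,60,70,85):print(rr,proj(w,np.array([tip[0],tip[1],200])-(103-rr)*u))
```

```text
4 114  113  112  104   97   98   57   54   54   60   62   65   69   70   71   73   75*  76*  78*  77*  76   77*  83  109  108  105  105  102  102 
12 116  117  120  121  119  119   76   56   57   63   64   66   78  150* 181* 179*  81   79   79*  79   80   78   98  103  106  108  108  106  109 
20 187  187  186  187  187  188  187  188  188  187  188  189  186  188  189  189  187  188  189  189  189  189  189  190  190  190  190  190  190 
28 186  187  187  187  187  187  183  187  188  184  188  188  188  189  189  189  187  189  189  186  190  190  190  190  191  189  190  191  190 
36 187  188  186  187  187  188  188  189  188  188  188  189  189  190  189  190  191  190  189  190  190  191  191  191  191  191  191  190  191 
44 185  185  185  186  187  187  187  187  186  187  171  153  142  131  137  143  178  189  189  189  190  189  190  190  190  190  190  190  191 
52 185  185  185  184  184  184  185  184  160   99   95   89   94  131  125   84   82   91  145  186  186  186  188  188  187  187  188  188  188 
60 195  194  191  185  182  182  183  164  107   91   87   91  12
[... 388 characters left out ...]
98  198  198  199  198  199  200  126  115  108   99  118  127* 128* 123  130*  89  117  184  200  199  199  199  200  199  199  199  199 
92 200  200  201  201  201  201  201  201  202  197  129  101   95  102  101   96  145  173  201  202  202  202  201  202  202  201  201  201  201 
100 203  202  202  202  202  203  200  203  200  202  203  204  203  202  203  204  204  203  204  203  204  204  204  204  203  203  203  203  203 
108 199  200  201  201  201  201  202  202  202  202  202  202  199  202  203  203  204  204  204  204  204  204  204  204  204  204  204  204  204 
[286.1  72.5]
30 [284.9  20.4]
40 [284.9  32.1]
50 [284.9  44.2]
60 [285.   56.8]
70 [285.   69.8]
85 [285.   90.1]
```

Through the hole the wrist camera shows the hook bar centred at column 286.5 and the hole at 282.3, so I need about 1.4 mm along tool y. Going down to k=10.

```bash
python3 -m creep '[[[0.1,-0.02,-0.1,0,0,0],[0.2,0.04,-0.25,-0.05,0.1,0],[0.32,0.11,-0.42,-0.08,0.18,0],[0.41,0.17,-0.6,-0.08,0.18,0],[0.48,0.22,-0.77,-0.08,0.18,0],[0.57,0.27,-0.94,-0.08,0.18,0],[0.57,0.27,-0.94,-0.08,0.18,0],[0.57,0.27,-0.94,-0.08,0.18,0]]]'
python3 - <<'E'
from h import *
np.set_printoptions(precision=2,suppress=True)
w=cap('wrist','w10');s,T,R0=state();u,z,d,tip=setup();x,y,zt=R0.as_matrix().T;print(s['joints'])
H=T+89.8*x+69*zt;F=H-9*zt;e=H-tip;print('hole-tip: d,x,y',e@d,e@x,e@y,'tip px',proj(w,tip+5*d))
im=w['image'].astype(int);g=cv2.cvtColor(w['image'],cv2.COLOR_RGB2HSV)
for v in range(40,108,6):
    row=im[v,246:330:4];sat=g[v,246:330:4,1];print(v,' '.join(f'{b.sum()//3:3d}{"*" if q<40 else " "}' for b,q in zip(row,sat)))
for k,deg in((0,34),(-12,38),(-24,45),(-34,54)):
    p,R=p2(tip+k*d,deg,u,z);p=p+1.4*y;print(k,(p-T)/25,(R*R0.inv()).as_rotvec(degrees=True)/5)
E
```

```text
time_s: 23.0
eef_pos: [435.5, 130.7, 247.5]
ee_rot: [-0.076, 0.924, 0.257, 0.273]
force: [0.4, -0.1, -0.3]
grip_width: 0.565
grip_force: 62.9
[-0.11  0.05  2.07  0.59  0.64  0.51]
hole-tip: d,x,y 8.985475247428756 -0.145545405588428 1.0434731280037164 tip px [282.6  70.9]
40 189  189  189  190  189  190  189  189  190  188  190  191  192  192  191  192  193  193  194  192  193 
46 186  187  187  187  188  179  156  128  100   89   99  122  139  185  190  190  190  190  190  191  190 
52 184  185  186  185  163  109   98   95  101  111   98   84   82   97  147  186  188  188  187  189  188 
58 182  183  183  170  110   99   89  111  134* 141* 138* 145* 142*  85   93  150  185  186  186  186  185 
64 190  190  189  138  102   88   89  115* 145* 155* 137* 132* 145*  90   84  113  189  191  192  193  191 
70 198  198  197  129  106   88  112  162* 189* 201* 197* 123* 145*  88   88  112  196  200  200  200  200 
76 199  199  199  150  114  115  120  167* 192* 226* 208* 122* 142*  89   90  130  199  200  200  200  199 
82 200  199  200  199  117  116  102  138* 165* 176* 125   98  142*  91   98  170  200  201  201  201  200 
88 201  201  201  201  198  116  113   92   97  101   92  121  135* 100  165  201  201  202  201  201  201 
94 203  204  203  203  203  204  189  117  102  101  136  162  174  197  204  204  204  204  204  204  204 
100 204  203  204  204  204  204  204  204  205  203  204  204  204  205  205  205  204  205  205  205  205 
106 203  203  203  203  203  203  201  204  204  203  204  205  204  205  205  206  205  205  205  205  205 
0 [ 0.17  0.09 -0.39] [ 0.1  -0.19 -0.01]
-12 [ 0.37  0.21 -1.12] [ 0.51 -0.88 -0.01]
-24 [ 0.61  0.35 -2.08] [ 1.24 -2.08 -0.01]
-34 [ 0.91  0.53 -3.13] [ 2.16 -3.62 -0.01]
```

The hook tip is centred in the hole: cap at (281.5,74), hole at (282,70). Threading on.

```bash
python3 -m creep '[[[0.05,0.02,-0.15,0,0,0],[0.1,0.05,-0.28,0.05,-0.1,0],[0.14,0.07,-0.41,0.1,-0.19,0],[0.21,0.11,-0.65,0.24,-0.42,0],[0.28,0.15,-0.9,0.38,-0.65,0],[0.34,0.19,-1.14,0.51,-0.88,0],[0.34,0.19,-1.14,0.51,-0.88,0],[0.34,0.19,-1.14,0.51,-0.88,0]]]'
python3 - <<'E'
from h import *
np.set_printoptions(precision=2,suppress=True)
w=cap('wrist','w11');s,T,R0=state();u,z,d,tip=setup();x,y,zt=R0.as_matrix().T;print(s['joints'],s['wrist_torque'])
H=T+89.8*x+69*zt;e=H-tip;print('hole-tip: d,x,y',e@d,e@x,e@y,'tip px',proj(w,tip+5*d))
im=w['image'].astype(int);g=cv2.cvtColor(w['image'],cv2.COLOR_RGB2HSV)
for v in range(30,118,6):
    row=im[v,246:330:4];sat=g[v,246:330:4,1];print(v,' '.join(f'{b.sum()//3:3d}{"*" if q<40 else " "}' for b,q in zip(row,sat)))
c0=tip-36*d
for P,deg in((tip-24*d,45),(tip-32*d,54),(c0-np.array([0,0,1.5])-2*u,62),(c0-4*z-6*u,70)):
    p,R=p2(P,deg,u,z);p=p+1.4*y;print(deg,(p-T)/25,(R*R0.inv()).as_rotvec(degrees=True)/5,p)
E
```

```text
time_s: 23.72
eef_pos: [443.9, 135.2, 219.1]
ee_rot: [-0.087, 0.911, 0.253, 0.313]
force: [0.6, -0.2, -0.2]
grip_width: 0.565
grip_force: 62.9
[-0.11  0.11  2.12  0.86  0.52  0.24] [-0.25  0.38  0.02]
hole-tip: d,x,y -11.860913608626205 -2.59493896077631 1.5300633967828778 tip px [281.3  55.2]
30 192  192  190  192  193  193  192  194  194  191  195  195  192  195  196  195  195  195  195  193  196 
36 193  193  190  193  193  193  194  194  194  194  195  195  193  196  195  195  195  196  196  196  196 
42 192  192  192  192  193  193  194  182  169  160  167  185  194  195  195  195  195  195  195  196  196 
48 190  191  190  191  190  164  127  148* 176* 169*  93   88  114  150  192  192  193  194  194  194  193 
54 188  188  189  184  152  107  163* 196* 215* 223* 219* 160*  89   87  123  189  191  191  191  191  192 
60 187  188  187  167   86  118  163* 193* 219* 237* 220* 196* 154* 102   89  135  189  189  189  190  190 
66 196  196  177   96   91  107  149* 174* 191* 200* 195* 168* 153* 122   95  115  196  199  198  199  198 
72 202  202  201  114   95   93  107  138* 156* 1
[... 381 characters left out ...]
 
96 206  206  206  204  205  204  196  180  164  161  185  189  197  206  206  207  207  207  207  207  207 
102 206  206  204  204  203  204  204  204  205  207  206  206  207  207  207  207  207  208  207  208  208 
108 205  205  204  203  203  203  203  203  204  204  207  206  207  207  207  207  208  207  207  208  207 
114 205  206  204  204  204  205  205  205  207  206  207  207  207  207  208  207  208  207  207  208  208 
45 [ 0.27  0.17 -0.95] [ 0.73 -1.2  -0.01] [450.76 139.45 195.71]
54 [ 0.53  0.33 -1.93] [ 1.66 -2.74 -0.01] [457.34 143.41 171.4 ]
62 [ 0.85  0.52 -2.72] [ 2.48 -4.11 -0.01] [465.51 148.31 151.63]
70 [ 1.25  0.76 -3.37] [ 3.31 -5.48 -0.  ] [475.39 154.25 135.24]
```

The tip is threaded and seen centred in the hole with no force. Next I'll compute the path round the bend.

Run:
```python
from h import *
np.set_printoptions(precision=2,suppress=True)
s,T,R0=state();u,z,d,tip=setup();x,y,zt=R0.as_matrix().T
c0=tip-36*d;tl=lambda b:-np.cos(np.radians(b))*u+np.sin(np.radians(b))*z
for P,deg,o in((tip-19*d,42,0),(tip-25*d,46,.5),(tip-30*d,51,1.4),(tip-34*d,57,2.4),(c0,61,2.6),(c0-3*u,65,2.2),(c0-6*u,69,1.2),(c0-10*u,74,-.5),(c0-13*u,78,-2.5)):
    p,R=p2(P+o*tl(deg),deg,u,z);p=p+1.5*y;print(deg,(p-T)/25,(R*R0.inv()).as_rotvec(degrees=True)/5)
```

```text
42 [ 0.16  0.1  -0.55] [ 0.42 -0.68 -0.01]
46 [ 0.31  0.19 -1.05] [ 0.83 -1.37 -0.01]
51 [ 0.47  0.29 -1.58] [ 1.35 -2.23 -0.01]
57 [ 0.67  0.41 -2.14] [ 1.97 -3.25 -0.01]
61 [ 0.8   0.49 -2.49] [ 2.38 -3.94 -0.01]
65 [ 1.01  0.61 -2.79] [ 2.79 -4.63 -0.  ]
69 [ 1.23  0.74 -3.1 ] [ 3.2  -5.31 -0.  ]
74 [ 1.54  0.93 -3.49] [ 3.72 -6.17 -0.  ]
78 [ 1.8   1.08 -3.82] [ 4.13 -6.85 -0.  ]
```

```bash
python3 -m creep '[[[0.08,0.05,-0.28,0.2,-0.34,0],[0.16,0.1,-0.56,0.42,-0.68,0],[0.23,0.14,-0.8,0.62,-1.02,0],[0.31,0.19,-1.06,0.83,-1.37,0],[0.38,0.23,-1.32,1.09,-1.8,0],[0.46,0.28,-1.6,1.35,-2.23,0],[0.46,0.28,-1.6,1.35,-2.23,0],[0.46,0.28,-1.6,1.35,-2.23,0]]]'; python3 -c "
from h import *
s=ctrl.sense();print(s['joints'].round(2),s['wrist_torque'])"
```

```text
time_s: 24.43
eef_pos: [455.6, 142.3, 179.4]
ee_rot: [-0.116, 0.87, 0.241, 0.414]
force: [-0.2, 0.0, -1.2]
grip_width: 0.567
grip_force: 62.9
[-0.14  0.23  2.23  1.71  0.52 -0.64] [-0.19490869  0.37279441  0.0077521 ]
```

Clean so far. Now round the bend.

```bash
python3 -m creep '[[[0.1,0.06,-0.28,0.31,-0.51,0],[0.2,0.12,-0.55,0.62,-1.02,0],[0.27,0.16,-0.73,0.82,-1.37,0],[0.34,0.2,-0.9,1.03,-1.71,0],[0.44,0.26,-1.06,1.24,-2.06,0],[0.54,0.32,-1.2,1.44,-2.4,0],[0.54,0.32,-1.2,1.44,-2.4,0]]]'
python3 - <<'E'
from h import *
np.set_printoptions(precision=2,suppress=True)
s,T,R0=state();print(s['joints'],s['wrist_torque']);u,z,d,tip=setup();x,y,zt=R0.as_matrix().T
H=T+89.8*x+69*zt;e=H-(tip-36*d);print('hole vs corner: u,z,y',e@u,e[2],e@y,'nose down',np.degrees(np.arcsin(x[2])))
E
```

```text
time_s: 25.02
eef_pos: [469.2, 150.8, 149.2]
ee_rot: [-0.145, 0.812, 0.226, 0.517]
force: [-0.5, 0.1, -1.6]
grip_width: 0.564
grip_force: 62.9
[-0.16  0.42  2.28  2.22  0.83 -1.18] [-0.3   0.55  0.  ]
hole vs corner: u,z,y -3.8221380793378104 1.4242404939921016 1.013525964072302 nose down 65.01590323703226
```

```bash
python3 -m creep '[[[0.11,0.07,-0.15,0.2,-0.34,0],[0.22,0.13,-0.31,0.41,-0.68,0],[0.38,0.23,-0.5,0.67,-1.1,0],[0.53,0.32,-0.7,0.93,-1.54,0],[0.66,0.4,-0.87,1.14,-1.88,0],[0.79,0.47,-1.03,1.34,-2.22,0],[0.79,0.47,-1.03,1.34,-2.22,0],[0.79,0.47,-1.03,1.34,-2.22,0]]]'
python3 - <<'E'
from h import *
np.set_printoptions(precision=2,suppress=True)
s,T,R0=state();print(s['joints'],s['wrist_torque']);u,z,d,tip=setup();x,y,zt=R0.as_matrix().T
H=T+89.8*x+69*zt;e=H-(tip-36*d);print('hole vs corner: u,z,y',e@u,e[2],e@y,'nose down',np.degrees(np.arcsin(x[2])))
b=cap('scene','s12');a=cap('top','t12');w=cap('wrist','w12')
r=lambda im,k:cv2.resize(im,None,fx=k,fy=k,interpolation=cv2.INTER_CUBIC)
print(proj(b,H),zt)
P,R=p2(tip-36*d-15*u-3.5*z,86,u,z);P=P+1.2*y;print((P-T)/25,(R*R0.inv()).as_rotvec(degrees=True)/5)
E
```

```text
time_s: 25.68
eef_pos: [489.2, 162.5, 124.4]
ee_rot: [-0.17, 0.749, 0.208, 0.606]
force: [0.5, -0.7, 0.9]
grip_width: 0.563
grip_force: 63.0
[-0.14  0.63  2.25  2.4   1.16 -1.39] [-0.15  0.25 -0.04]
hole vs corner: u,z,y -12.679771543366714 -2.1693002950528637 1.34437891934195 nose down 77.9986260810252
[317.6 258.6] [ 0.84  0.51 -0.21]
[ 0.45  0.29 -0.5 ] [ 0.81 -1.38 -0.04]
```

```bash
python3 -m creep '[[[0.15,0.1,-0.17,0.27,-0.46,0],[0.3,0.19,-0.34,0.54,-0.92,0],[0.45,0.29,-0.5,0.81,-1.38,0],[0.45,0.29,-0.5,0.81,-1.38,0],[0.45,0.29,-0.5,0.81,-1.38,0]]]'
python3 - <<'E'
from h import *
np.set_printoptions(precision=2,suppress=True)
s,T,R0=state();print(s['joints'],s['wrist_torque']);u,z,d,tip=setup();x,y,zt=R0.as_matrix().T
H=T+89.8*x+69*zt;e=H-(tip-36*d);print('hole vs corner: u,z,y',e@u,e[2],e@y,'nose down',np.degrees(np.arcsin(x[2])),'back/25',-zt)
E
```

```text
time_s: 26.25
eef_pos: [500.3, 169.4, 111.6]
ee_rot: [-0.182, 0.705, 0.196, 0.657]
force: [0.7, -0.2, 2.7]
grip_width: 0.566
grip_force: 62.9
[-0.12  0.75  2.21  2.46  1.36 -1.46] [ 0.05  0.01 -0.17]
hole vs corner: u,z,y -14.638829972271083 -3.6514735162816407 1.0891732617802994 nose down 85.99821531110261 back/25 [-0.85 -0.51  0.07]
```

```bash
python3 -m creep '[[[0,0,0,0,0,0],[0,0,0,0,0,0],[0,0,0,0,0,0],[0,0,0,0,0,0],[0,0,0,0,0,0],[-0.2,-0.12,0.02,0,0,0],[-0.5,-0.3,0.04,0,0,0],[-1,-0.6,0.07,0,0,0],[-1.8,-1.1,0.15,0,0,0],[-2.8,-1.7,0.25,0,0,0],[-3.8,-2.3,0.35,0,0,0],[-4.2,-2.5,0.4,0,0,0],[-4.2,-2.5,0.4,0,0,0],[-4.2,-2.5,0.4,0,0,0],[-4.2,-2.5,0.4,0,0,0],[-4.2,-2.5,0.4,0,0,0],[-4.2,-2.5,0.4,0,0,0]]]' 80
python3 - <<'E'
from h import *
b=cap('scene','s13');a=cap('top','t13');w=cap('wrist','w13')
r=lambda im,k:cv2.resize(im,None,fx=k,fy=k,interpolation=cv2.INTER_CUBIC)
A=cv2.imread('pics/t13.png');B=cv2.imread('pics/s13.png');W=cv2.imread('pics/w13.png')
cv2.imwrite('pics/c13.png',np.vstack([np.hstack([r(A[150:235,190:255],4.6)[:300,:299],r(B[225:295,280:350],4.3)[:300,:301]]),cv2.resize(W,(400,300)).copy() if False else np.hstack([cv2.resize(W,(400,300)),np.zeros((300,200,3),np.uint8)])]))
E
```

```text
time_s: 27.67
eef_pos: [395.3, 107.3, 121.2]
ee_rot: [-0.182, 0.704, 0.197, 0.657]
force: [-1.1, 0.4, 1.0]
grip_width: 0.936
grip_force: 0.0
```

View pics/c13.png

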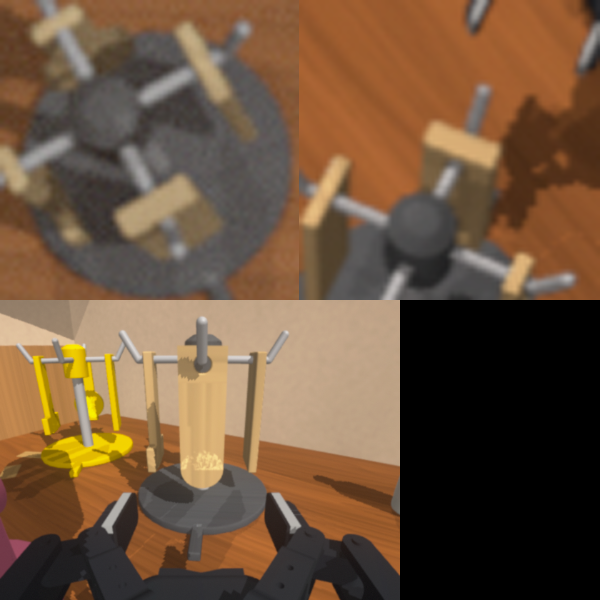

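The pattern hangs nose down on the empty hook (wrist panel: hook (202,365), nose (203,487)) over the pointer (195,540), and the gripper is clear. I'll let it settle, check that it's still, and hand in.

```bash
python3 -m creep '[[[0,0,0,0,0,0],[0,0,0,0,0,0],[0,0,0,0,0,0],[0,0,0,0,0,0],[0,0,0,0,0,0],[0,0,0,0,0,0],[0,0,0,0,0,0],[0,0,0,0,0,0],[0,0,0,0,0,0],[0,0,0,0,0,0],[0,0,0,0,0,0],[0,0,0,0,0,0],[0,0,0,0,0,0],[0,0,0,0,0,0],[0,0,0,0,0,0],[0,0,0,0,0,0],[0,0,0,0,0,0],[0,0,0,0,0,0],[0,0,0,0,0,0],[0,0,0,0,0,0]]]'
python3 - <<'E'
from h import *
a=cap('wrist','w14')['image'].astype(int);b=cap('wrist','w15')['image'].astype(int)
dif=abs(a-b)[:270].max(2);print('moving px',(dif>40).sum())
if (dif>40).sum()<50: print(ctrl.finish_job())
E
```

```text
time_s: 29.48
eef_pos: [395.1, 106.8, 121.1]
ee_rot: [-0.182, 0.705, 0.196, 0.657]
force: [0.6, -0.0, 0.0]
grip_width: 0.94
grip_force: 0.0
moving px 15
the job is handed in; nothing more can be done
None
```

I handed the job in at about 29.5 s (no verdict came back): the empty hook stands about 0.08 rad off the pointer, the pattern went nose first through the gauge and hangs still on the hook, nose down, and the arm never went near the bystanders.

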